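# Tug-test the glaze-shelf hooks before putting up the dipping tongs

## Robot

A 6-joint arm with a two-finger parallel gripper is mounted at the origin on the work surface. World frame = base frame: x ahead of the robot, y to its left, z up, the work surface at z = 0. Lengths are in m, angles in rad, forces in N, time in s.
With the tool pointing down it reaches from about 0.25 to 0.775 m from the base axis. Payload 4 kg.
Tool frame: the origin (TCP) lies at the very end of the fingers, on their centre line; the grasp point (between the pads) lies 19 mm behind it (robot.hold_point_z is the distance from the TCP to the grasp point, in m); z points along the fingers, y is the line along which they close (so a half turn about z gives the same grasp; the last joint's range is limited). The gripper opens to 94 mm and grips with 3 to 60 N. Pads are 16 mm wide; open, the fingers measure 119 mm over their backs; the gripper's body (75 mm by 177 mm) begins 78 mm behind the grasp point.
Start: joints at [1.183, 0.087, 1.371, -0, 1.684, -0.103], TCP at [0.155, 0.528, 0.206] pointing down, gripper open.
Joint ranges: [-3.1, 3.1], [-0.76, 2.03], [0.27, 2.55], [-1.08, 4.22], [0.17, 2.65], [-2.57, 2.57]. Speed limits (rad/s): [2.79, 2.79, 3.14, 3.14, 3.14, 3.14].

## Interface

Orientations are given as [roll, pitch, yaw] about the fixed x, y, z axes, in that order (R = Rz(yaw) Ry(pitch) Rx(roll)).
In Python, from bench import robot gives the robot as it stands.
- The arm moves only by the tool carry_out, never from a script. Its argument "steps" is a list of rows, each a list of 3 entries, a list of its own where there are three numbers: the shift along the tool's x, y, z in m, then the turn about the tool's z in units of 10 degrees (1.0 is 10 degrees), then the closure, from -1 (fully open) to 1 (shut). In form: [[[tx, ty, tz], roll, jaw], ...]. A call has 1 to 10 rows; each row is the pose to reach, as a shift and turn from the pose commanded when the call began, along the tool's axes at that moment; what a row does not reach only later rows make up. A row lasts 1/8 s, in which the tool goes at most 62.5 mm and 10.7 degrees, less where a joint would pass 70% of its speed; a pose out of reach is approached as far as the arm can. A call with a gripper value outside its range is refused whole. The fingers move at their own pace and stop on an object; the grip force is fixed at half the most. Time passes only in rows, so rows that repeat a pose let the fingers close. It gives the time, the measured TCP pose, the force, the opening and the grip force at its end, in the units of the state.
- robot.get_obs(): the state, without advancing time (a new reading comes with each control period).
- robot.snapshot(name): name is "side" or "top" or "wrist"; returns a dict with "image" (480x640x3 uint8, red, green, blue), "z_map" (480x640 float32, m along the optical axis (not along the pixel's ray), 0 where there is no reading), "mtx" (3x3 intrinsics, pixels), "R" (3x3) and "t" (3): a world point X has camera coordinates R X + t. Camera axes: x right, y down, z forward; pixel columns grow to the right and rows downward; lengths in m; the calibration is good to about 2 mm. A picture is of the moment at which its call begins.
- robot.close_job(): hands the job in; it is judged then, once.
The state is a dict: "time": time; "joint_positions": joint angles; "qvel": joint speeds; "joint_torque": joint torques, N m; "tool_pos": TCP position; "ee_rot": TCP orientation; "wrist_force": force on the tool from outside, world axes, zero at the start; "wrist_torque": the same for the moment, N m; "width": finger opening in m; "finger_force": force on a finger pad.
Only numpy, scipy, OpenCV 4.12 (cv2) and the standard library are available. Lean on these libraries where they do the work, as an engineer would, in place of code of your own. Each camera call takes 0.05 s, during which the arm holds its last target. There are 200 camera calls.

## Task

One of the two end hooks on the rail has a stripped screw hole. Before the dipping tongs go back up, pull each end hook straight out from the rail, towards you, with about 12 N: where a hook holds, keep the pull on for a good second and never let it reach 25 N, and draw the one that comes loose out to its stop and leave it standing out for repair. Then pick up the tongs and lay them gently, on their side as they lie now, evenly across the middle hook and the end hook that held, leaving everything else where it is.

Things in the scene. Friction and masses are not known exactly. Their poses are not given: they have to be found in the camera images.
- rail: Fixed timber batten, 560 long (y), 36 thick (x 0 to 36), heights 175 to 225 mm, on two uprights 235 high behind it at y +-250. Origin at work-surface height below the middle of its front face; x points away from the robot, square to that face; y along the rail to the robot's left. Brass hooks stick out of the face towards -x at y = +130 (hook_left), 0 (middle, sound) and -130 (hook_right).
- hook_left: Left end hook, 9 mm brass rod. Origin on the level shank's axis at the batten's face, 203 mm high; axes as the rail's. Collar 26 across, to x = -5 mm. Upright prong at x = -80 (inner side -75.5), its ball top 53 mm above the shank's axis: 70 mm free between collar and prong, open above. Slides only along -x, and its x shows how far it has come out.
- hook_right: Right end hook, same shape and frame. Exactly one of left and right is loose; it looks the same. A sound hook gives under 3 mm at 20 N and springs nearly home. The loose one starts to slide at about 3.5 N, comes out 15 mm to a hard stop and stays where it is left.
- sound_seat (a joint): Spring give of the wood around the sound end hook's screw, along the pull, in m: 0 unloaded, and 1 mm more for every 7 N once the pull on that hook is past 3.5 N (1.2 mm at 12 N). It does not tell which hook that is, and the loose hook never moves it.
- middle_hook (a point): Middle hook, same shape, part of the rail and sound. Point on its shank's axis, 45 mm out from the batten's face, 203 mm high; axes as the rail's.
- tongs_mid (a point): Centre of the red dipping tongs, 8 mm above what they lie on; x along them to the jaws, z up. Rigid, 200 long, 0.19 to 0.3 kg, on their side: two parallel strips 16 high, 22 wide overall, straight from x -72 to +55; bow 28 wide at the rear, jaws 38 wide at the front, slide ring 27 wide at x = -45 mm. Laid across two hooks they rest on the shanks, centre 215 mm above the work surface.
- vase: Terracotta bud vase, 72 mm across, 105 mm high, loose. Origin under its centre.
- cup: Matte black stoneware cup, 76 mm across, 75 mm high, loose, standing below the rail. Origin under its centre.
- spoon_rest: White porcelain spoon rest, a dish 94 mm across and 16 mm high with a tongue out to 81 mm along its -x, loose. Origin under the dish's centre.
- scoop: Chipped white enamel measuring scoop, bowl 70 mm across and 46 mm high, flat handle out to 127 mm along its -x, loose. Origin under the bowl's centre.
- jar: Glass glaze jar, 68 mm across, 85 mm high, loose, standing below the rail. Origin under its centre.
- test_tile: L-shaped glaze test tile, foot 45 by 60 mm, 80 mm high, loose. Origin under its foot's centre.
- brush: Glaze brush, 170 mm long, lying loose. Origin under its middle.

How it is judged:
On the way, in this order (a step that is already met when the one before it is completed fails the run):
1. the sound end hook is kept under an outward pull of 9 to 25 N (its seat gives 0.8 to 3.1 mm) (value of joint sound_seat between 0.0008 and 0.0031 m), for 0.6 s.
2. the tongs are lifted off the work surface (height (world z) of tongs_mid above 0.1 m), for 0.1 s.
At the end, for the whole second after the job is handed in: The tongs lie still and level on their side across the middle and the sound end hook, between prongs and batten, centred within 32 mm between the two and parallel to the rail within 0.4 rad; sound hook within 4 mm of home, loose hook at least 9 mm out (((x of hook_left in the frame of rail above -0.004 m and x of hook_right in the frame of rail below -0.009 m and y of tongs_mid in the frame of rail between 0.033 and 0.097 m) or (x of hook_right in the frame of rail above -0.004 m and x of hook_left in the frame of rail below -0.009 m and y of tongs_mid in the frame of rail between -0.097 and -0.033 m)) and x of tongs_mid in the frame of rail between -0.072 and -0.012 m and height (world z) of tongs_mid between 0.209 and 0.222 m and angle between the x axis of tongs_mid and the y axis of rail, either way round below 0.4 rad and angle between tongs_mid's own z axis and vertical below 0.15 rad and linear speed of tongs below 0.02 m/s); the robot touches nothing.
It fails at once if the sound hook is pulled with more than 25 N (its seat gives over 3.1 mm) (value of joint sound_seat above 0.0031 m).
It fails at once if the tongs are lifted before the loose hook has been drawn out (height (world z) of tongs_mid above 0.1 m and x of each of hook_left, hook_right in the frame of rail above -0.008 m).
It fails at once if the tongs are dropped: faster than 0.5 m/s with no finger on them (linear speed of tongs above 0.5 m/s and contact force between the fingers and tongs below 0.05 N).
It fails at once if a bystander is moved by more than 35 mm or tipped over (distance of any of vase, cup, spoon_rest, scoop, jar, test_tile, brush from where it was at the start of the episode above 0.035 m or angle between any of vase, cup, spoon_rest, scoop, jar, test_tile's own z axis and vertical above 0.6 rad).
It also fails if it takes over 72 s, if anything falls off the work surface, if the arm or the gripper's body presses on something with over 40 N, if the wrist force passes 120 N, or if a joint passes its speed limit or range.

## Working session

There is one attempt and no reset: what is moved stays moved. The work goes in short steps, Python scripts to look and compute and a tool call to move; the robot and the scene stay as the last step left them, time stands still between calls to the robot, and variables do not carry over. Pictures are saved under pics/ and viewed, at most 10 in all, crops included, and the job is handed in when it is done.

Besides the shell and the picture viewer there is one more tool, called after ">>>" in YAML: its name, and indented under it one key for each argument. carry_out: Moves the arm, as the interface text tells. Its arguments: {"type":"object","properties":{"steps":{"type":"array","items":{"type":"array"}}},"required":["steps"]}

```bash
mkdir -p pics; cat > h.py <<'E'
import numpy as np, cv2
from bench import robot
def snap(n,save=None):
    s=robot.snapshot(n)
    if save: cv2.imwrite('pics/'+save,s['image'][:,:,::-1])
    return s
def cloud(s):
    z=s['z_map'].astype(float);v,u=np.mgrid[0:480,0:640];K=s['mtx']
    c=np.stack([(u-K[0,2])/K[0,0]*z,(v-K[1,2])/K[1,1]*z,z],-1)
    return (c-s['t'])@s['R']
def ray(s,u,v,h):
    d=s['R'].T@np.linalg.inv(s['mtx'])@np.array([u,v,1.]);c=-s['R'].T@s['t']
    return c+d*(h-c[2])/d[2]
E
python3 - <<'E'
from h import *
for n in('top','side'):
    s=snap(n,n+'0.png'); np.savez('pics/'+n+'0.npz',**s); print(n,-s['R'].T@s['t'],s['R'][2])
o=robot.get_obs();print({k:np.round(v,3) for k,v in o.items()},robot.hold_point_z)
E
```

```text
top [0.31180347 0.02345637 1.51101598] [ 0.1870947  -0.00559182 -0.98232597]
side [ 0.50005646 -0.81638582  0.60977118] [ 0.0734439   0.85964395 -0.50558706]
{'time': np.float64(0.1), 'joint_positions': array([ 1.183,  0.088,  1.372, -0.   ,  1.684, -0.103]), 'qvel': array([-0.002, -0.002, -0.004,  0.   , -0.001, -0.   ]), 'joint_torque': array([ 3.0000e-03, -3.4126e+01, -3.0330e+01,  7.2000e-02,  3.0000e-02,
       -0.0000e+00]), 'tool_pos': array([0.154, 0.527, 0.204]), 'ee_rot': array([-3.14 , -0.   ,  2.857]), 'wrist_force': array([-0.845, -0.186,  1.003]), 'wrist_torque': array([-0.024, -0.025, -0.063]), 'finger_force': np.float64(0.0), 'width': np.float64(0.094)} 0.0188
```

View pics/top0.png

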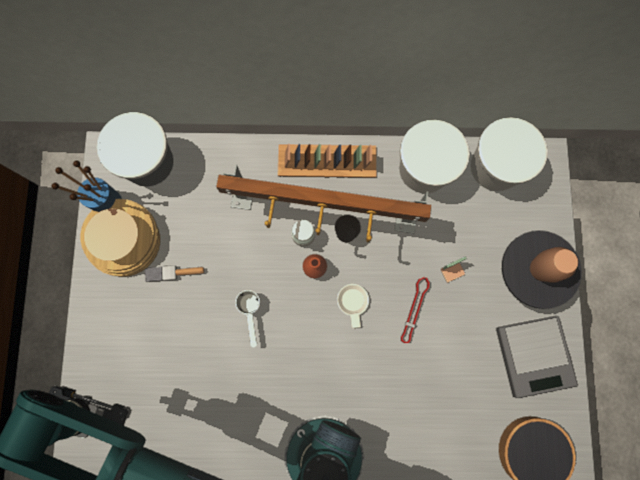

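View pics/side0.png

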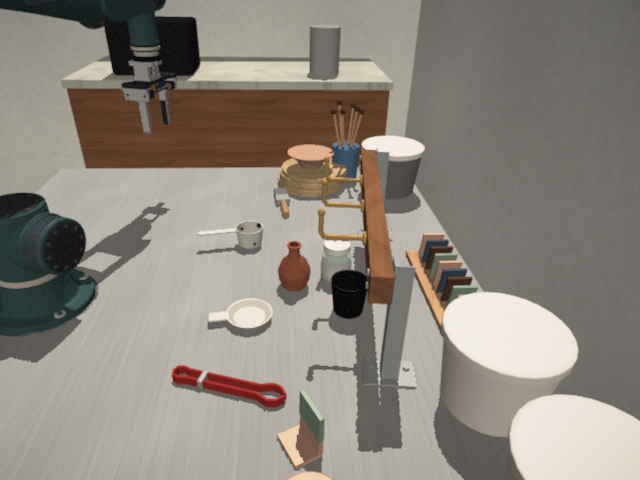

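The top view shows the rail from pixel (218,182) to (430,212), with hook prongs near (268,225), (320,232) and (370,240). The red tongs run from (406,340) to (424,282), jaws towards the rail. The vase is at (315,266), the jar at (303,232) and the cup at (347,228).

```bash
cat > m.py <<'E'
from h import *
s=dict(np.load('pics/top0.npz'));P=cloud(s)
hsv=cv2.cvtColor(s['image'],cv2.COLOR_RGB2HSV)
# rail top
m=(abs(P[...,2]-.225)<.006); m[:170]=0;m[225:]=0;m[:,:210]=0;m[:,440:]=0
q=P[m]; (c,wh,a)=cv2.minAreaRect(q[:,:2].astype(np.float32));box=cv2.boxPoints((c,wh,a))
print('rail',len(q),c,wh,a,box)
# tongs
H,S,V=cv2.split(hsv)
r=((H<8)|(H>172))&(S>150)&(V>60);r[:,:390]=0;r[:270]=0;r[350:]=0;r[:,440:]=0
v,u=np.nonzero(r);T=np.array([ray(s,a,b,.016) for a,b in zip(u,v)])
(c2,wh2,a2)=cv2.minAreaRect(T[:,:2].astype(np.float32));print('tongs',len(T),c2,wh2,a2,cv2.boxPoints((c2,wh2,a2)))
# hooks
k=(H>8)&(H<30)&(S>90)&(P[...,2]>.19)&(P[...,2]<.27);k[:195]=0;k[245:]=0;k[:,:255]=0;k[:,385:]=0
n,l,st,ce=cv2.connectedComponentsWithStats(k.astype(np.uint8))
for i in range(1,n):
    if st[i,4]>8:
        q=P[l==i];t=q[q[:,2]>.235];print('hook?',st[i],q.min(0),q.max(0),np.median(t,0) if len(t) else None)
# bystanders, highest point footprint
for n_,(u0,v0,u1,v1) in dict(vase=(300,252,330,282),cup=(333,212,362,243),jar=(290,218,315,246),tile=(440,255,468,284),rest=(335,282,372,330),scoop=(235,288,265,348)).items():
    q=P[v0:v1,u0:u1].reshape(-1,3);q=q[(q[:,2]>.01)&(q[:,2]<.15)];print(n_,q.min(0).round(3),q.max(0).round(3))
E
python3 m.py
```

```text
rail 2952 (0.6938817501068115, 0.012483835220336914) (0.559658944606781, 0.06841082870960236) 83.65602111816406 [[ 0.6289654  -0.2618525 ]
 [ 0.69695735 -0.26941168]
 [ 0.7587981   0.28682017]
 [ 0.69080615  0.29437935]]
tongs 195 (0.40790244936943054, -0.25558286905288696) (0.03557094559073448, 0.1968308836221695) 69.59495544433594 [[ 0.30946144 -0.23793933]
 [ 0.49394146 -0.3065653 ]
 [ 0.5063435  -0.2732264 ]
 [ 0.32186344 -0.20460042]]
hook? [ 255  195  130   47 1658] [ 0.56477617 -0.14976195  0.19004116] [0.69147554 0.19204203 0.26210352] [0.58617113 0.02543393 0.25458928]
vase [ 0.494 -0.     0.011] [0.562 0.07  0.113]
cup [ 0.599 -0.093  0.01 ] [ 0.674 -0.021  0.082]
jar [0.59  0.036 0.011] [0.652 0.103 0.094]
tile [ 0.497 -0.401  0.01 ] [ 0.554 -0.335  0.087]
rest [ 0.355 -0.123  0.01 ] [ 0.479 -0.033  0.026]
scoop [0.298 0.188 0.01 ] [0.455 0.258 0.054]
```

```bash
cat > m2.py <<'E'
from h import *
s=dict(np.load('pics/top0.npz'));P=cloud(s)
hsv=cv2.cvtColor(s['image'],cv2.COLOR_RGB2HSV);H,S,V=cv2.split(hsv)
# brown rail by color, rays on z=.225
m=(abs(P[...,2]-.225)<.008)&(S>100); m[:170]=0;m[225:]=0;m[:,:210]=0;m[:,440:]=0
n,l,st,ce=cv2.connectedComponentsWithStats(cv2.erode(m.astype(np.uint8),np.ones((3,3))));i=1+st[1:,4].argmax()
v,u=np.nonzero(l==i);T=np.array([ray(s,a,b,.225) for a,b in zip(u,v)])
c,wh,a=cv2.minAreaRect(T[:,:2].astype(np.float32));print(c,wh,a,st[i])
c0=T[:,:2].mean(0);d=np.linalg.svd(T[:,:2]-c0,full_matrices=0)[2][0];d*=np.sign(d[1]);yaw=np.arctan2(-d[0],d[1]);print('yaw',yaw,np.degrees(yaw),c0)
ex=np.array([np.cos(yaw),np.sin(yaw)]);ey=d
print('x extent',np.percentile((T[:,:2]-c0)@ex,[1,50,99]),'y',np.percentile((T[:,:2]-c0)@ey,[0,100]))
k=(P[...,2]>.232)&(P[...,2]<.27);k[:195]=0;k[250:]=0;k[:,:250]=0;k[:,390:]=0
n,l,st,ce=cv2.connectedComponentsWithStats(k.astype(np.uint8))
for i in range(1,n):
    q=P[l==i];print('prong',st[i,4],ce[i],q.mean(0),'hi',q[q[:,2]>.245].mean(0) if (q[:,2]>.245).any() else '', ((q[:,:2]-c0)@ex).mean(),((q[:,:2]-c0)@ey).mean())
E
python3 m2.py
```

```text
(0.6831308603286743, 0.012097448110580444) (0.5505163073539734, 0.03136814013123512) 82.29249572753906 [ 218  176  212   41 2266]
yaw -0.13330393188881182 -7.6377526897283055 [0.68298692 0.01143796]
x extent [-1.44584148e-02 -7.16890997e-05  1.47663910e-02] y [-0.27459554  0.27593768]
prong 1 [318. 195.] [0.68324292 0.02533426 0.23297349] hi  -0.0015932223907111265 0.013807039024309941
prong 1 [339. 196.] [ 0.68135794 -0.02878281  0.23279572] hi  0.003731193881231737 -0.04008044670822069
prong 1 [366. 201.] [ 0.66856222 -0.09816517  0.23426036] hi  0.00027056228376149695 -0.11054793126653092
prong 25 [266.2  222.44] [0.60444255 0.15432252 0.25252542] hi [0.60487199 0.1545477  0.25556647] -0.09683825265198381 0.13117761468613579
prong 21 [317.19047619 229.85714286] [0.58679286 0.02621187 0.25384602] hi [0.58690628 0.02606332 0.25460315] -0.09730424166073239 0.001857729149681433
prong 22 [368.45454545 237.36363636] [ 0.56960672 -0.10210591  0.25225748] hi [ 0.56996203 -0.10219214  0.25385426] -0.09728326397664758 -0.12760583254110716
```

```bash
cat >> h.py <<'E'
from scipy.spatial.transform import Rotation as Ro
O=np.array([.6654,.0156]);YAW=-.1335
ex=np.array([np.cos(YAW),np.sin(YAW)]);ey=np.array([-ex[1],ex[0]])
def railpt(x,y,z): return np.r_[O+x*ex+y*ey,z]
def inrail(p): d=np.asarray(p)[:2]-O; return np.round([d@ex,d@ey,p[2]],4)
def shift(target,yaw=None):
    o=robot.get_obs();R=Ro.from_euler('xyz',o['ee_rot']).as_matrix()
    y=np.arctan2(R[1,0],R[0,0])
    print('shift mm',(R.T@(target-o['tool_pos'])*1000).round(1),'roll',None if yaw is None else round(-np.degrees((yaw-y+np.pi)%(2*np.pi)-np.pi)/10,3),'F',o['wrist_force'].round(2),'w',o['width'],'t',o['time'],'rail',inrail(o['tool_pos']),'j',o['joint_positions'].round(2))
E
python3 - <<'E'
from h import *
shift(railpt(-.05,.13,.33),YAW+np.pi)
E
```

```text
shift mm [-565.2 -226.9 -125.2] roll -0.866 F [-0.84 -0.19  1.  ] w 0.09440659862403385 t 0.1 rail [-0.5747  0.4392  0.2044] j [ 1.18  0.09  1.37 -0.    1.68 -0.1 ]
```

>>> carry_out:
  steps:
    - [[0,0,-0.06],0,1]
    - [[-0.03,-0.01,-0.11],0,1]
    - [[-0.08,-0.03,-0.125],-0.2,1]
    - [[-0.14,-0.055,-0.125],-0.4,1]
    - [[-0.195,-0.08,-0.125],-0.6,1]
    - [[-0.25,-0.1,-0.125],-0.87,1]
    - [[-0.305,-0.123,-0.125],-0.87,1]
    - [[-0.36,-0.145,-0.125],-0.87,1]
    - [[-0.415,-0.167,-0.125],-0.87,1]
    - [[-0.47,-0.19,-0.125],-0.87,1]

```text
time: 1.35
tool_pos: [0.5534, 0.212, 0.3299]
ee_rot: [-3.142, -0.001, 3.009]
wrist_force: [0.8, 0.9, 0.4]
width: 0.0007
finger_force: 0.0
```

```bash
python3 - <<'E'
from h import *
shift(railpt(-.05,.13,.33),YAW+np.pi)
E
```

```text
shift mm [-87.1 -49.8  -0.2] roll 0.003 F [0.78 0.85 0.35] w 0.0006744710880052985 t 1.35 rail [-0.1371  0.1798  0.3299] j [ 0.27  0.2   1.    0.    1.94 -1.17]
```

>>> carry_out:
  steps:
    - [[-0.035,-0.02,0],0,1]
    - [[-0.065,-0.04,0],0,1]
    - [[-0.08,-0.045,0],0,1]
    - [[-0.08,-0.045,0],0,1]
    - [[-0.08,-0.045,0],0,1]
    - [[-0.08,-0.045,0],0,1]

```text
time: 2.1
tool_pos: [0.6249, 0.159, 0.331]
ee_rot: [3.141, 0.0, 3.01]
wrist_force: [-0.1, -0.5, -0.4]
width: 0.0004
finger_force: 0.0
```

```bash
python3 - <<'E'
from h import *
snap('wrist','w1.png');s=snap('side','s1.png')
shift(railpt(-.05,.13,.217),YAW+np.pi)
E
```

```text
shift mm [ -9.1  -6.7 114.1] roll 0.009 F [-0.31 -0.07 -1.08] w 0.0004042245739390847 t 2.2 rail [-0.0591  0.1366  0.3311] j [ 0.16  0.32  0.84  0.    1.97 -1.28]
```

View pics/w1.png

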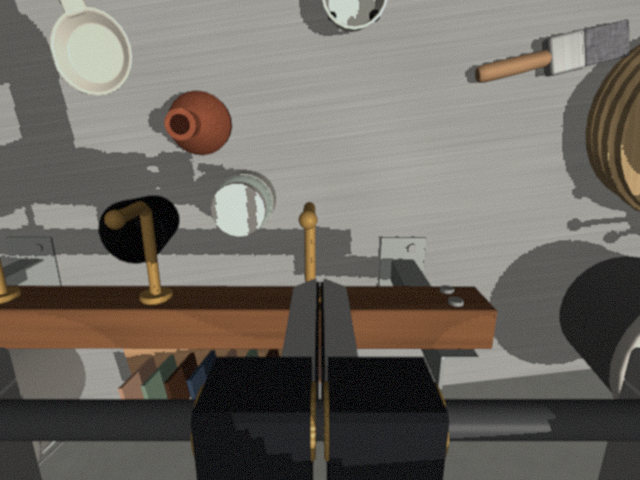

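The wrist view shows the left hook's prong at (308,215) and the closed fingers at column 320. That agrees with the computed 6.7 mm side offset, so I correct it and lower.

>>> carry_out:
  steps:
    - [[-0.009,-0.007,0.0],0,1]
    - [[-0.009,-0.007,0.03],0,1]
    - [[-0.009,-0.007,0.065],0,1]
    - [[-0.009,-0.007,0.095],0,1]
    - [[-0.009,-0.007,0.113],0,1]
    - [[-0.009,-0.007,0.113],0,1]
    - [[-0.009,-0.007,0.113],0,1]
    - [[-0.009,-0.007,0.113],0,1]

```text
time: 3.2
tool_pos: [0.6343, 0.1502, 0.2195]
ee_rot: [3.141, 0.003, 3.009]
wrist_force: [0.3, -0.1, -0.5]
width: 0.0003
finger_force: 0.0
```

```bash
python3 - <<'E'
from h import *
shift(railpt(-.0675,.13,.217),YAW+np.pi)
E
```

```text
shift mm [18.8  0.7  2.4] roll 0.003 F [ 0.32 -0.08 -0.47] w 0.00033457689243427183 t 3.2 rail [-0.0487  0.1293  0.2195] j [ 0.15  0.31  1.08  0.    1.75 -1.29]
```

>>> carry_out:
  steps:
    - [[0.006,0,0.001],0,1]
    - [[0.012,0,0.001],0,1]
    - [[0.015,0,0.001],0,1]
    - [[0.017,0,0.001],0,1]
    - [[0.017,0,0.001],0,1]
    - [[0.017,0,0.001],0,1]

```text
time: 3.95
tool_pos: [0.6193, 0.1521, 0.217]
ee_rot: [3.141, 0.007, 3.008]
wrist_force: [7.7, -0.7, -1.0]
width: 0.0003
finger_force: 3.5
```

>>> carry_out:
  steps:
    - [[0.001,0,0],0,1]
    - [[0.001,0,0],0,1]
    - [[0.001,0,0],0,1]

```text
time: 4.32
tool_pos: [0.6191, 0.1521, 0.217]
ee_rot: [3.14, 0.009, 3.008]
wrist_force: [9.2, -1.4, -2.7]
width: 0.0003
finger_force: 4.5
```

>>> carry_out:
  steps:
    - [[0.001,0,0],0,1]
    - [[0.001,0,0],0,1]
    - [[0.001,0,0],0,1]

```text
time: 4.7
tool_pos: [0.6188, 0.1521, 0.217]
ee_rot: [3.14, 0.01, 3.007]
wrist_force: [10.9, -0.9, -2.6]
width: 0.0006
finger_force: 5.3
```

The left hook holds: the force has reached 10.9 N and it barely moves. I bring it to about 12 N and keep it there.

>>> carry_out:
  steps:
    - [[0.001,0,0],0,1]
    - [[0.001,0,0],0,1]
    - [[0.001,0,0],0,1]
    - [[0.001,0,0],0,1]
    - [[0.001,0,0],0,1]
    - [[0.001,0,0],0,1]
    - [[0.001,0,0],0,1]
    - [[0.001,0,0],0,1]
    - [[0.001,0,0],0,1]
    - [[0.001,0,0],0,1]

```text
time: 5.95
tool_pos: [0.6185, 0.1522, 0.217]
ee_rot: [3.14, 0.012, 3.007]
wrist_force: [13.0, -1.3, -2.0]
width: 0.0004
finger_force: 6.1
```

>>> carry_out:
  steps:
    - [[0,0,0],0,1]
    - [[-0.005,0,0],0,1]
    - [[-0.015,0,0],0,1]
    - [[-0.022,0,0],0,1]
    - [[-0.022,0,-0.03],0,1]
    - [[-0.022,0,-0.08],0,1]
    - [[-0.022,0,-0.114],0,1]
    - [[-0.022,-0.03,-0.114],0,1]
    - [[-0.022,-0.08,-0.114],0,1]
    - [[-0.022,-0.13,-0.114],0,1]

```text
time: 7.2
tool_pos: [0.618, 0.0201, 0.3304]
ee_rot: [3.142, -0.001, 3.01]
wrist_force: [-0.9, 0.1, -0.1]
width: 0.0004
finger_force: 0.0
```

>>> carry_out:
  steps:
    - [[0,-0.05,0],0,1]
    - [[0,-0.1,0],0,1]
    - [[0,-0.13,0],0,1]
    - [[0,-0.13,0],0,1]
    - [[0,-0.13,0],0,1]
    - [[0,-0.13,0],0,1]

```text
time: 7.95
tool_pos: [0.6013, -0.1065, 0.3306]
ee_rot: [3.141, 0.0, 3.011]
wrist_force: [0.5, -0.1, -0.0]
width: 0.0001
finger_force: 0.0
```

```bash
python3 - <<'E'
from h import *
shift(railpt(-.05,-.13,.217),YAW+np.pi)
E
```

```text
shift mm [  2.7  -0.5 113.6] roll 0.014 F [ 0.46 -0.1  -0.02] w 7.315737617533683e-05 t 7.95 rail [-0.0473 -0.1296  0.3306] j [-0.27  0.24  0.95  0.    1.95 -1.71]
```

>>> carry_out:
  steps:
    - [[0.002,0,0.03],0,1]
    - [[0.002,0,0.065],0,1]
    - [[0.002,0,0.095],0,1]
    - [[0.002,0,0.113],0,1]
    - [[0.002,0,0.113],0,1]
    - [[0.008,0,0.113],0,1]
    - [[0.014,0,0.113],0,1]
    - [[0.017,0,0.113],0,1]
    - [[0.017,0,0.113],0,1]
    - [[0.017,0,0.113],0,1]

```text
time: 9.2
tool_pos: [0.585, -0.1059, 0.2185]
ee_rot: [-3.141, 0.003, 3.009]
wrist_force: [3.7, -1.0, 2.1]
width: 0.0003
finger_force: 1.7
```

>>> carry_out:
  steps:
    - [[0.002,0,0],0,1]
    - [[0.004,0,0],0,1]
    - [[0.006,0,0],0,1]
    - [[0.006,0,0],0,1]

```text
time: 9.7
tool_pos: [0.578, -0.1049, 0.2174]
ee_rot: [-3.142, -0.0, 3.009]
wrist_force: [3.4, -1.3, 2.5]
width: 0.0005
finger_force: 1.8
```

The right hook slides at about 3.5 N, so it is the loose one. I draw it out to its stop.

>>> carry_out:
  steps:
    - [[0.002,0,0],0,1]
    - [[0.004,0,0],0,1]
    - [[0.006,0,0],0,1]
    - [[0.008,0,0],0,1]
    - [[0.01,0,0],0,1]
    - [[0.01,0,0],0,1]

```text
time: 10.45
tool_pos: [0.5705, -0.1038, 0.2176]
ee_rot: [-3.141, 0.006, 3.009]
wrist_force: [9.3, -1.7, 1.0]
width: 0.0008
finger_force: 5.1
```

>>> carry_out:
  steps:
    - [[0.002,0,0],0,1]
    - [[0.003,0,0],0,1]
    - [[0.003,0,0],0,1]

```text
time: 10.82
tool_pos: [0.5704, -0.1038, 0.2177]
ee_rot: [-3.141, 0.012, 3.009]
wrist_force: [18.7, -3.2, -1.3]
width: 0.0006
finger_force: 8.6
```

>>> carry_out:
  steps:
    - [[-0.01,0,0],0,1]
    - [[-0.02,0,0],0,1]
    - [[-0.025,0,0],0,1]
    - [[-0.025,0,-0.03],0,1]
    - [[-0.025,0,-0.08],0,1]
    - [[-0.025,0,-0.114],0,1]
    - [[0.02,-0.03,-0.114],0,0]
    - [[0.07,-0.06,-0.114],0,0]
    - [[0.12,-0.09,-0.114],0,-0.1]
    - [[0.16,-0.12,-0.114],0,-0.1]

```text
time: 12.08
tool_pos: [0.3887, -0.2009, 0.3315]
ee_rot: [3.141, -0.001, 3.009]
wrist_force: [-0.1, -1.1, -0.1]
width: 0.0373
finger_force: 0.0
```

```bash
python3 - <<'E'
from h import *
shift(np.array([.408,-.2556,.2]),-.356+np.pi)
E
```

```text
shift mm [-26.5 -51.7 131.5] roll 1.28 F [-0.12 -1.11 -0.06] w 0.03725821266706797 t 12.075 rail [-0.2455 -0.2514  0.3315] j [-0.61 -0.15  1.36 -0.    1.94 -2.04]
```

>>> carry_out:
  steps:
    - [[-0.02,-0.03,0.05],0.6,-0.2]
    - [[-0.035,-0.045,0.1],1.28,-0.2]
    - [[-0.035,-0.045,0.13],1.28,-0.2]
    - [[-0.035,-0.045,0.13],1.28,-0.2]
    - [[-0.035,-0.045,0.13],1.28,-0.2]
    - [[-0.035,-0.045,0.13],1.28,-0.2]

```text
time: 12.82
tool_pos: [0.4205, -0.2505, 0.2039]
ee_rot: [-3.14, 0.004, 2.786]
wrist_force: [-0.1, 0.2, 0.2]
width: 0.0565
finger_force: 0.0
```

```bash
python3 - <<'E'
from h import *
s=snap('wrist','w2.png');np.savez('pics/w2.npz',**s)
hsv=cv2.cvtColor(s['image'],cv2.COLOR_RGB2HSV);H,S,V=cv2.split(hsv)
P=cloud(s)
r=((H<8)|(H>172))&(S>140)&(V>50)&(P[...,2]<.03)&(abs(P[...,0]-.408)<.14)&(abs(P[...,1]+.2556)<.12)
T=P[r];print(r.sum(),np.percentile(T[:,2],[5,50,95]))
c,wh,a=cv2.minAreaRect(T[T[:,2]>.008][:,:2].astype(np.float32));print(c,wh,a)
shift(np.array([.408,-.2556,.003]),-.356+np.pi)
E
```

```text
1732 [0.01289166 0.01634661 0.01773066]
(0.4070363938808441, -0.25755706429481506) (0.036858972162008286, 0.19770556688308716) 70.00162506103516
shift mm [ 10.6  -9.  200.6] roll 0.0 F [-0.21  0.3   0.08] w 0.0564453217662077 t 12.875 rail [-0.2074 -0.2963  0.2036] j [-0.65 -0.05  1.51  0.    1.67 -1.87]
```

View pics/w2.png

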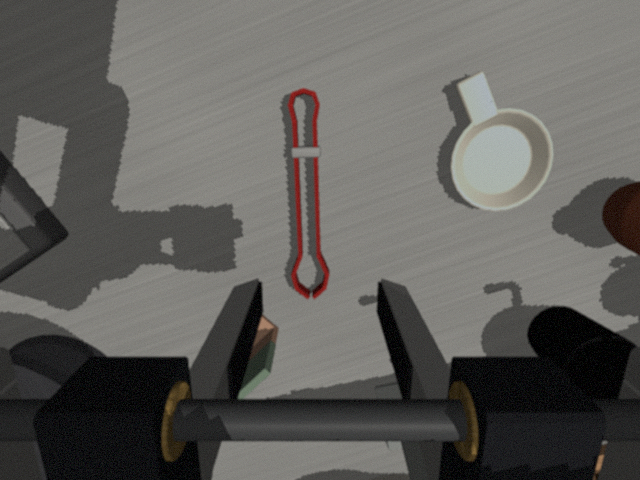

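The wrist view shows the tongs lying nearly upright in the image, from (304,90) to (311,297), free of their neighbours. Centre from depth: (0.407, -0.2575).

>>> carry_out:
  steps:
    - [[0.01,-0.011,0.05],0,-0.2]
    - [[0.01,-0.011,0.1],0,-0.2]
    - [[0.01,-0.011,0.15],0,-0.2]
    - [[0.01,-0.011,0.18],0,-0.2]
    - [[0.01,-0.011,0.192],0,-0.2]
    - [[0.01,-0.011,0.192],0,-0.2]
    - [[0.01,-0.011,0.192],0,-0.2]

```text
time: 13.75
tool_pos: [0.4078, -0.2579, 0.0115]
ee_rot: [-3.14, 0.004, 2.785]
wrist_force: [-0.2, 0.5, 0.6]
width: 0.0564
finger_force: 0.0
```

```bash
python3 - <<'E'
from h import *
shift(np.array([.407,-.2575,.004]),-.352+np.pi)
E
```

```text
shift mm [0.9 0.1 7.5] roll -0.024 F [-0.24  0.53  0.6 ] w 0.056414195630214756 t 13.75 rail [-0.2189 -0.3054  0.0115] j [-0.68  0.06  1.8   0.    1.28 -1.9 ]
```

>>> carry_out:
  steps:
    - [[0.001,0,0.004],0,-0.2]
    - [[0.001,0,0.007],0,-0.2]
    - [[0.001,0,0.007],0,0.5]
    - [[0.001,0,0.007],0,1]
    - [[0.001,0,0.007],0,1]
    - [[0.001,0,0.007],0,1]
    - [[0.001,0,0.007],0,1]
    - [[0.001,0,0.007],0,1]

```text
time: 14.75
tool_pos: [0.4055, -0.2566, 0.0025]
ee_rot: [-3.141, 0.0, 2.785]
wrist_force: [0.2, -0.5, 0.4]
width: 0.0216
finger_force: 29.9
```

>>> carry_out:
  steps:
    - [[0,0,-0.01],0,1]
    - [[0,0,-0.03],0,1]
    - [[0,0,-0.06],0,1]
    - [[0,0,-0.1],0,1]
    - [[0,0,-0.15],0,1]
    - [[0,0,-0.2],0,1]
    - [[0,0,-0.25],0,1]
    - [[0,0,-0.3],0,1]
    - [[0,0,-0.3],0,1]
    - [[0,0,-0.3],0,1]

```text
time: 16.0
tool_pos: [0.4051, -0.2562, 0.3011]
ee_rot: [3.141, -0.002, 2.785]
wrist_force: [0.2, -0.3, -2.4]
width: 0.0216
finger_force: 29.9
```

```bash
python3 - <<'E'
from h import *
s=snap('wrist','w3.png')
shift(railpt(-.045,.065,.3),YAW+np.pi/2)
E
```

```text
shift mm [-91.3 398.8   0.4] roll 7.724 F [-0.37  0.86 -2.87] w 0.021507044502410727 t 16.05 rail [-0.2221 -0.3038  0.3001] j [-0.68 -0.07  1.34  0.    1.87 -1.9 ]
```

View pics/w3.png

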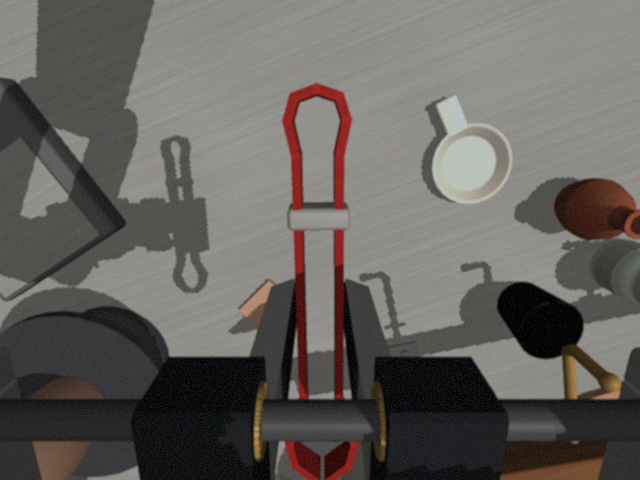

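The tongs are gripped squarely at mid-length (columns 295–345), straight with the tool. I carry them towards the middle and left hooks, turning on the way.

>>> carry_out:
  steps:
    - [[-0.005,0.015,-0.01],0.4,1]
    - [[-0.01,0.05,-0.015],1.2,1]
    - [[-0.02,0.09,-0.015],2.1,1]
    - [[-0.03,0.135,-0.015],3,1]
    - [[-0.04,0.18,-0.015],3.9,1]
    - [[-0.05,0.225,-0.015],4.8,1]
    - [[-0.06,0.27,-0.015],5.7,1]
    - [[-0.07,0.315,-0.015],6.6,1]
    - [[-0.08,0.355,-0.015],7.4,1]
    - [[-0.088,0.385,-0.015],7.72,1]

```text
time: 17.3
tool_pos: [0.6222, 0.0753, 0.3137]
ee_rot: [-3.135, 0.001, 1.437]
wrist_force: [0.1, -0.2, -2.0]
width: 0.0214
finger_force: 29.9
```

>>> carry_out:
  steps:
    - [[0,0,0],0,1]
    - [[0,0,0],0,1]
    - [[0,0,0],0,1]
    - [[0,0,0],0,1]

```text
time: 17.8
tool_pos: [0.6219, 0.0727, 0.3178]
ee_rot: [3.141, -0.0, 1.437]
wrist_force: [0.1, 0.1, -2.3]
width: 0.0216
finger_force: 29.9
```

```bash
cat > hk.py <<'E'
from h import *
s=snap('top','t3.png');P=cloud(s)
hsv=cv2.cvtColor(s['image'],cv2.COLOR_RGB2HSV);H,S,V=cv2.split(hsv)
r=((H<6)|(H>173))&(S>150)&(V>60)&(P[...,2]>.18)
q=P[r];print('red',len(q),q.mean(0) if len(q) else '', inrail(q.mean(0)) if len(q) else '')
shift(railpt(-.045,.065,.3),YAW+np.pi/2)
E
python3 hk.py
```

```text
red 121 [0.6162411  0.02813892 0.32791081] [-0.0504  0.0059  0.3279]
shift mm [14.   5.7 18. ] roll -0.002 F [ 0.1   0.16 -1.7 ] w 0.021850166093780935 t 17.85 rail [-0.0507  0.051   0.318 ] j [0.03 0.27 0.94 0.   1.93 0.16]
```

```bash
python3 - <<'E'
import cv2
from h import *
s=snap('side');a=s['image'][:,:,::-1][80:330,220:520];b=cv2.imread('pics/t3.png')[140:290,200:450]
a=cv2.resize(a,None,fx=1.3,fy=1.3);b=cv2.resize(b,(400,240))
o=np.zeros((325,790,3),np.uint8);o[:,:390]=a;o[:240,390:]=b;cv2.imwrite('pics/c3.png',o)
E
```

```text
(no output)
```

View pics/c3.png

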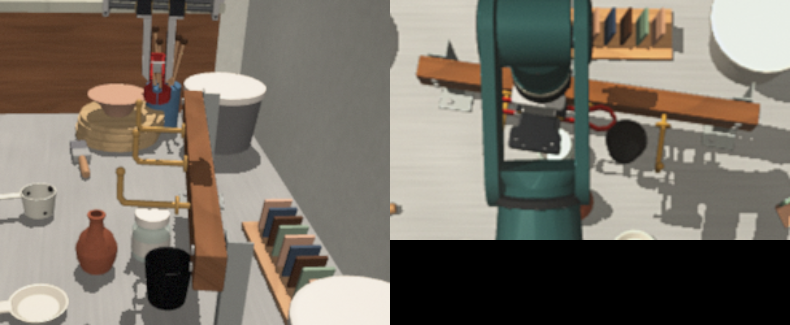

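The top crop shows the tongs parallel to the rail above the middle and left hooks, and the side crop shows the right hook standing proud. I shift the last 14 and 5 mm and lower.

>>> carry_out:
  steps:
    - [[0.008,0.003,0],0,1]
    - [[0.014,0.005,0],0,1]
    - [[0.014,0.005,0.01],0,1]
    - [[0.014,0.005,0.03],0,1]
    - [[0.014,0.005,0.055],0,1]
    - [[0.014,0.005,0.075],0,1]
    - [[0.014,0.005,0.09],0,1]
    - [[0.014,0.005,0.095],0,1]
    - [[0.014,0.005,0.095],0,1]
    - [[0.014,0.005,0.095],0,1]

```text
time: 19.15
tool_pos: [0.6296, 0.0868, 0.2237]
ee_rot: [3.139, -0.0, 1.438]
wrist_force: [-0.2, -0.4, -1.5]
width: 0.0214
finger_force: 29.9
```

```bash
python3 - <<'E'
from h import *
shift(railpt(-.045,.065,.2095),YAW+np.pi/2)
E
```

```text
shift mm [-0.8 -0.  14.2] roll 0.003 F [-0.17 -0.36 -1.48] w 0.021425803709058163 t 19.15 rail [-0.045   0.0658  0.2237] j [0.05 0.28 1.12 0.   1.75 0.18]
```

>>> carry_out:
  steps:
    - [[0,0,0.004],0,1]
    - [[0,0,0.008],0,1]
    - [[0,0,0.011],0,1]
    - [[0,0,0.012],0,1]
    - [[0,0,0.012],0,1]
    - [[0,0,0.012],0,1]

```text
time: 19.9
tool_pos: [0.6291, 0.0868, 0.2106]
ee_rot: [3.141, -0.0, 1.438]
wrist_force: [-0.4, 0.3, -2.8]
width: 0.0216
finger_force: 29.9
```

>>> carry_out:
  steps:
    - [[0,0,0.001],0,1]
    - [[0,0,0.002],0,1]
    - [[0,0,0.002],0,1]
    - [[0,0,0.002],0,1]

```text
time: 20.4
tool_pos: [0.6293, 0.0868, 0.2098]
ee_rot: [3.14, -0.0, 1.438]
wrist_force: [-1.2, 0.8, 5.2]
width: 0.0218
finger_force: 29.9
```

The tongs are resting on the shanks. I open only to about 42 mm, so the fingers stay clear of the batten, then rise.

>>> carry_out:
  steps:
    - [[0,0,0],0,0.5]
    - [[0,0,0],0,0.4]
    - [[0,0,0],0,0.25]
    - [[0,0,0],0,0.1]
    - [[0,0,0],0,0.1]
    - [[0,0,0],0,0.1]

```text
time: 21.15
tool_pos: [0.6291, 0.0868, 0.2085]
ee_rot: [-3.142, -0.0, 1.438]
wrist_force: [0.8, -0.6, -0.2]
width: 0.0421
finger_force: 0.0
```

>>> carry_out:
  steps:
    - [[0,0,-0.005],0,0.1]
    - [[0,0,-0.015],0,0.1]
    - [[0,0,-0.035],0,0.1]
    - [[0,0,-0.07],0,0.1]
    - [[0,0,-0.12],0,0.1]
    - [[0,-0.04,-0.14],0,0.1]
    - [[0,-0.09,-0.14],0,0.1]
    - [[0,-0.14,-0.14],0,0.1]
    - [[0,-0.19,-0.14],0,0.1]
    - [[0,-0.22,-0.14],0,0.1]

```text
time: 22.4
tool_pos: [0.409, 0.1162, 0.3504]
ee_rot: [3.138, -0.001, 1.438]
wrist_force: [0.9, -0.4, 0.2]
width: 0.0422
finger_force: 0.0
```

```bash
python3 hk.py; python3 - <<'E'
import cv2
from h import *
s=snap('side');a=s['image'][:,:,::-1][120:320,230:430];b=cv2.imread('pics/t3.png')[150:270,200:450]
a=cv2.resize(a,(390,390));b=cv2.resize(b,(400,192))
o=np.zeros((390,790,3),np.uint8);o[:,:390]=a;o[:192,390:]=b;cv2.imwrite('pics/c4.png',o)
E
```

```text
red 311 [0.62409128 0.07856145 0.23729647] [-0.0493  0.0569  0.2373]
shift mm [ -1.3 224.7  52.1] roll 0.014 F [-1.45  0.36  0.65] w 0.04245080164085719 t 22.45 rail [-0.2699  0.0657  0.3515] j [ 0.14 -0.18  1.34  0.    1.98  0.28]
```

View pics/c4.png

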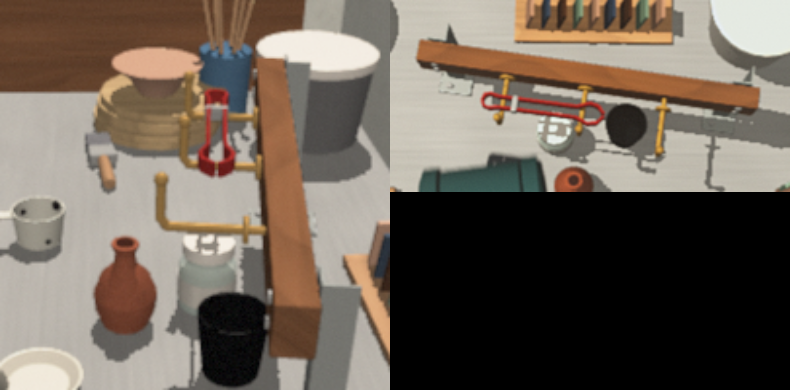

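The tongs lie flat across the left and middle hooks, between prongs and batten. The right hook stands out, its collar clear of the batten at (245,230) in the crop, and the bystanders are in place. Handing in.

```bash
python3 -c "
from bench import robot
print(robot.close_job())"
```

```text
the job is handed in; nothing more can be done
None
```

The job is handed in, with no verdict returned: the left hook held about 13 N for over a second, the right hook was the loose one and is drawn out to its stop, and the tongs lie across the middle and left hooks.

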